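Counter-hold the hidden eccentric bolt behind the roller bracket

ROBOT

A 6-joint arm with a two-finger parallel gripper is mounted at the origin on the work surface. World frame = base frame: x ahead of the robot, y to its left, z up, the work surface at z = 0. Lengths are in m, angles in rad, forces in N, time in s.
With the tool pointing down it reaches from about 0.425 to 0.95 m from the base axis. Payload 3.5 kg.
Tool frame: the origin (TCP) lies at the centre of the arm's flange, where the gripper is bolted on; the fingertips stand 173 mm ahead of it and the grasp point (between the pads) lies 155 mm ahead of it; z points along the fingers, y is the direction in which the jaws open and shut (so a half turn about z gives the same grasp; the last joint's range is limited). The gripper opens to 85 mm and grips with 20 to 120 N. Pads are 22 mm wide; open, the fingers measure 114 mm over their backs; the gripper's body (76 mm by 85 mm) begins 54 mm behind the grasp point. The pads swing forward as they close: fully open they stand 13 mm farther back than shut.
Start: joints at [1.196, 0.286, 1.577, -0, 1.279, -0.15], TCP at [0.15, 0.658, 0.405] pointing down, gripper open.
Joint ranges: [-2.77, 2.77], [-0.9, 2.22], [0.21, 2.48], [-1.53, 4.67], [0.24, 2.81], [-2.84, 2.84]. Speed limits (rad/s): [2.79, 2.79, 3.14, 3.14, 3.14, 3.14].

INTERFACE

Orientations are given as a 3x3 rotation matrix whose columns are the frame's x, y, z axes.
In Python, from station import env gives the robot as it stands. The module is installed in compiled form; this text tells all that it offers.
- The arm moves only by the tool servo_tool, never from a script. Its argument "deltas" is a list of rows, each an object with "dp": the shift along the world's x, y, z in cm, a list of three; "twist": the turn about the world's z in rad; "gripper": the finger opening in cm, from 0 to 8.54. In form: [{"dp": [tx, ty, tz], "twist": twist, "gripper": gripper}, ...]. A call has 1 to 10 rows; each row shifts and turns the pose as measured when the row begins; what a row does not reach is not made up. A row lasts 1/8 s, in which the tool goes at most 62.5 mm and 10.7 degrees, less where a joint would pass 70% of its speed; a pose out of reach is approached as far as the arm can. A call with a gripper value outside its range is refused whole. The fingers move at their own pace and stop on an object; the grip force is fixed at half the most. Time passes only in rows, so rows that do not move let the fingers close. It gives the time, the measured TCP pose, the force and the opening at its end, in the units of the state.
- env.sense(): the state, without advancing time (a new reading comes with each control period).
- env.read_camera(name): name is "scene" or "top"; returns a dict with "img" (384x512x3 uint8, red, green, blue), "range_z" (384x512 float32, m along the optical axis (not along the pixel's ray), 0 where there is no reading), "K" (3x3 intrinsics, pixels), "pose" (4x4, takes a point from camera to world coordinates). Camera axes: x right, y up, looking along -z (the intrinsics and any distortion apply to the point x, -y, -z); pixel columns grow to the right and rows downward; lengths in m; the calibration is good to about 2 mm. A picture is of the moment at which its call begins.
- env.hand_in(): hands the job in, once; it reports no verdict.
The state is a dict: "t": time; "q": joint angles; "qvel": joint speeds; "joint_torque": joint torques, N m; "ee_pos": TCP position; "tcp_rot": TCP orientation; "force": force on the tool from outside, world axes, zero at the start; "wrist_torque": the same for the moment, N m; "opening": finger opening in m.
Only numpy, scipy, OpenCV 4.12 (cv2) and the standard library are available. Lean on these libraries where they do the work, as an engineer would, in place of code of your own. Each camera call takes 0.05 s, during which the arm holds its last target. There are 200 camera calls.

TASK

The shuttle drive is on the bench for service: with the pry blade, lever its hinged cover up by the lip and throw it right back on its hinge (no fingers under the cover), then lay the blade flat on the bench top. Reach down into the gap behind the bracket, take the hidden hex head of the eccentric roller bolt between the fingers without turning it out of its present setting, and finish while still gripping it firmly so that it cannot turn while a colleague goes on to tighten the lock nut in front. Leave everything else on the bench where it is.

Things in the scene. Friction and masses are not known exactly. Their poses are not given: they have to be found in the camera images.
- drive: shuttle drive, fixed on the bench. Origin on the bench top below the bracket's rear face, x from the bracket across the gap to the rear wall, y along the bracket, z up. In mm, this frame: aluminium base plate x -39..67, y -143..73, z 0..12; upright bracket plate x -6..0, y -62..62, top z 100; motor y -130..-87, up to z 55
- gap (a point): middle of the gap's mouth behind the bracket: drive's x 24, y 0, z 100 mm; axes as the drive's. The gap is 48 wide, x 0..48, from the bracket to the grey rear wall (4 thick, y -62..62, top z 100), down to the base plate; open at the +y end, closed at y -58 by a plate up to z 72
- flange (a point): middle of the top face of the bracket's turned-out flange, on its front: drive's x -12, z 90 mm; flange x -18..-6, y -55..55, 3 thick. Below it, in front of the bracket: three rollers 24 across, a rail, and the lock nut on the bolt (out to x -34, z 75). Axes as the drive's
- bolt (a joint): angle of the eccentric bolt about the drive's x axis (right-handed), rad; at 0 two flats of the hex head face the drive's +y and -y. It is snug but turns when pushed (about 0.06 N m); the 17 mm lock nut on the front turns with it, its flats parallel to the head's
- bolt_head (a point): centre of the hidden hex head (steel hexagon 19 across flats, 21 long, x 2..23 mm behind the bracket), on the bolt's axis 75 mm above the bench and 25 mm below the bracket's top, in the middle of the bracket's width. Axes turn with the bolt: x along the bolt (the drive's x), y square to two of the flats
- bolt_corner (a point): one corner of the hex head on its rear face, 11 mm off the bolt's axis; turns with the bolt (at bolt angle 0 it is on top)
- cover (a joint): opening angle of the cover, rad: 0 shut, stops at 2.8 lying back behind the rear wall. White sheet cover, 74 x 112, 3 thick, about 110 g, over the gap; its hinge has little friction, so it falls shut below about 1.4 and falls fully open beyond about 1.8
- cover_lip (a point): middle of the cover's free edge, on its underside. Shut, the underside is at z 100 mm and the edge at the drive's x -20, so that a slot 10 high, 112 wide and 14 deep (down to the bracket's face) is left between the lip and the flange, for a blade pushed in along the drive's +x. Axes turn with the cover: x towards the hinge, z out of its top
- cover_hinge (a point): on the cover's hinge line, in the middle of its width: drive's x 54, z 100 mm; the line runs along the drive's y. Axes as the drive's
- blade: pry blade, about 110 g, lying on the bench. Black handle 110 long, 20 wide, 22 high, x -55..55; thin steel blade at half the handle's height (11 mm), x 55..135, 14 wide, 2.5 thick. Origin under the handle's middle, x towards the blade's tip, z up
- blade_tip (a point): middle of the blade's tip, 135 mm ahead of the handle's middle and 11 mm above the underside of the handle; axes as the blade's
- deepwell: bystander: white 96-well deep-well plate, 85 x 127 x 41, origin under its centre; mm
- tipbox: bystander: grey tip box, 85 x 122 x 59, origin under its centre; mm
- spanner: bystander: steel open-ended spanner, 160 long, lying flat; mm
- bottle: bystander: white plastic bottle, 64 across, 170 tall, origin under its centre; mm
- tuberack: bystander: grey tube rack, 60 x 200 x 47, origin under its centre; mm
- screwtray: bystander: open steel tray of small screws, 100 x 140 x 22, origin under its centre; mm
- roller: bystander: spare steel guide roller lying flat, ring 24 across and 11 tall, origin under its centre; mm
Mind the look-alikes: they are no part of the job. There is more than one size of the blade; the one meant has the size given above.

How it is judged:
On the way, in this order (a step that is already met when the one before it is completed fails the run):
1. the cover is levered up on the blade (value of joint cover above 0.4 rad and contact force between blade and cover above 0.1 N), for 0.1 s.
2. the cover lies right back, open (value of joint cover above 2.5 rad), for 0.2 s.
3. the blade lies flat on the bench top, let go (height (world z) of blade below 0.008 m and angle between blade's own z axis and vertical below 0.15 rad and linear speed of blade below 0.02 m/s and contact force between the fingers and blade below 0.1 N), for 0.2 s.
At the end, for the whole second after the job is handed in: The fingers still grip the hex head (over 15 N, grasp point within 18 mm of its centre); the bolt is still, its corner within 2.5 mm (13 degrees) of its start; the cover lies back beyond 2.5 rad; the blade lies flat and still on the bench top, let go (all of step 3 and contact force between the fingers and bolt above 15 N and distance between the grasp point and bolt_head below 0.018 m and distance of bolt_corner from where it was at the start of the episode below 0.0025 m and velocity of joint bolt between -0.05 and 0.05 rad/s and value of joint cover above 2.5 rad); the arm keeps its last pose, push and grip.
It fails at once if the cover is pushed by the gripper or arm while less than 1.4 rad open (value of joint cover below 1.4 rad and contact force between any of the fingers, the arm and cover above 1 N).
It fails at once if the bolt is turned out of its setting (more than 2.5 mm at its corner) (distance of bolt_corner from where it was at the start of the episode above 0.0025 m).
It fails at once if a bystander is shifted by more than 30 mm (distance of any of deepwell, tipbox, spanner, bottle, tuberack, screwtray, roller from where it was at the start of the episode above 0.03 m).
It also fails if it takes over 58 s, if anything falls off the work surface, if the arm or the gripper's body presses on something with over 40 N, if the wrist force passes 120 N, or if a joint passes its speed limit or range.

## Working session

There is one attempt and no reset: what is moved stays moved. The work goes in short steps, Python scripts to look and compute and a tool call to move; the robot and the scene stay as the last step left them, time stands still between calls to the robot, and variables do not carry over. Pictures are saved under pics/ and viewed, about 8 in all and at most 12, crops included, and the job is handed in when it is done.

Besides the shell and the picture viewer there is one more tool, called after "Call:" by a JSON object that holds its "op" and its "data". servo_tool: Moves the arm, as the interface text tells. Its arguments: {"type":"object","properties":{"deltas":{"type":"array","items":{"type":"object","properties":{"dp":{"type":"array","items":{"type":"number"}},"twist":{"type":"number"},"gripper":{"type":"number"}}}}},"required":["deltas"]}

```bash
mkdir -p pics; cat > h.py <<'E'
import numpy as np,cv2
from station import env
def cam(n,f=None):
    c=env.read_camera(n)
    np.savez(f'{n}.npz',**c)
    if f: cv2.imwrite('pics/'+f,c['img'][...,::-1])
    return c
def load(n): return dict(np.load(f'{n}.npz'))
def pts(c):
    z=c['range_z'];v,u=np.mgrid[:384,:512];K=c['K']
    x=(u-K[0,2])/K[0,0]*z;y=(v-K[1,2])/K[1,1]*z
    P=np.stack([x,-y,-z,np.ones_like(z)],-1)@c['pose'].T
    return P[...,:3]
def crop(c,f,u0,u1,v0,v1,s):
    cv2.imwrite('pics/'+f,cv2.resize(c['img'][v0:v1,u0:u1,::-1],None,fx=s,fy=s,interpolation=cv2.INTER_CUBIC))
E
python3 - <<'E'
from h import *
a=cam('top');b=cam('scene')
cv2.imwrite('pics/a.png',np.vstack([a['img'],b['img']])[...,::-1][:, :])
cv2.imwrite('pics/top.png',cv2.resize(a['img'][...,::-1],(800,600)))
cv2.imwrite('pics/scene.png',cv2.resize(b['img'][...,::-1],(800,600)))
for c in(a,b): print(c['K'],c['pose'].round(3))
s=env.sense();print(s['ee_pos'],s['tcp_rot'].round(3) if hasattr(s['tcp_rot'],'round') else s['tcp_rot'],s['opening'],s['t'])
E
```

```text
[[409.01012053   0.         260.82467834]
 [  0.         409.01012053 191.99505391]
 [  0.           0.           1.        ]] [[-0.022  0.999 -0.047  0.431]
 [-1.    -0.022  0.004  0.011]
 [ 0.002  0.047  0.999  1.124]
 [ 0.     0.     0.     1.   ]]
[[365.87584841   0.         254.47080835]
 [  0.         365.87584841 191.6047556 ]
 [  0.           0.           1.        ]] [[ 0.639 -0.536  0.552  1.1  ]
 [ 0.769  0.456 -0.447 -0.51 ]
 [-0.012  0.71   0.704  0.868]
 [ 0.     0.     0.     1.   ]]
[0.15035217 0.65781479 0.40346551] [[-0.975  0.223 -0.001]
 [ 0.223  0.975 -0.002]
 [ 0.    -0.002 -1.   ]] 0.085350290527167 0.1
```

View pics/top.png

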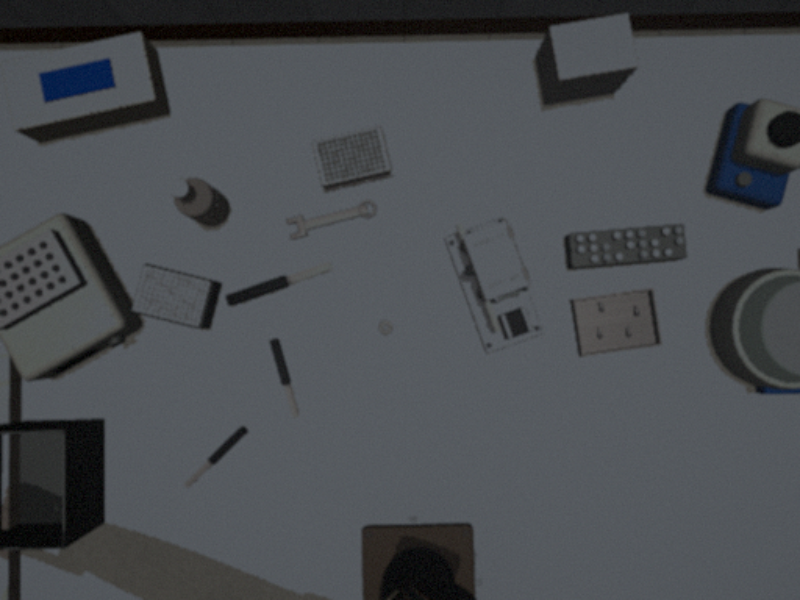

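View pics/scene.png

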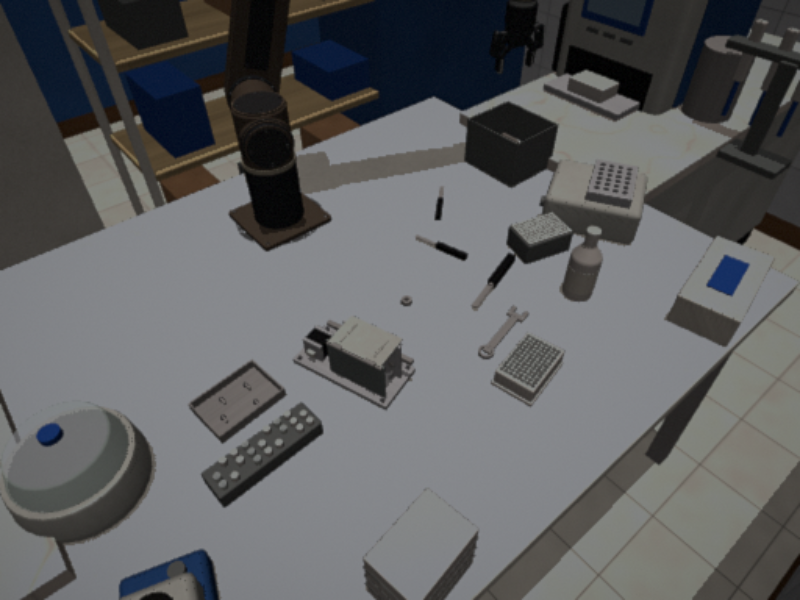

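Top view, 800x600 pixels. Three blades could be taken for the one I want:
- (280,283): about 187 mm long
- (285,375): about 137 mm long
- (217,457): about 144 mm long

The first matches the 190 mm size. The drive is at about (495,285), with its motor at (515,322). Drive +x is image right and drive +y is image up.

```bash
python3 - <<'E'
from h import *
c=load('top');P=pts(c)
def box(u0,u1,v0,v1): 
    s=.64; return P[int(v0*s):int(v1*s),int(u0*s):int(u1*s)].reshape(-1,3), c['img'][int(v0*s):int(v1*s),int(u0*s):int(u1*s)].reshape(-1,3)
for n,(b,zl,zh) in dict(cover=((440,550,205,360),.093,.112),plate=((440,550,205,360),.007,.018),handle=((220,340,255,310),.014,.03),blade=((220,340,255,310),.007,.03)).items():
    p,_=box(*b); m=(p[:,2]>zl)&(p[:,2]<zh); q=p[m]
    r=cv2.minAreaRect((q[:,:2]*1000).astype(np.float32)); print(n,m.sum(),q[:,2].mean(),r)
s=load('scene');Q=pts(s)
d=np.load('top.npz')
a=cv2.resize(c['img'][128:232,275:355,::-1],(460,598),interpolation=cv2.INTER_CUBIC)
b=cv2.resize(c['img'][160:205,135:220,::-1],(340,180),interpolation=cv2.INTER_CUBIC)
b=np.vstack([b,np.zeros((418,340,3),np.uint8)])
g=np.hstack([a,b]);cv2.imwrite('pics/c1.png',cv2.convertScaleAbs(g,alpha=1.6))
print(P[int(283*.64),int(255*.64)],P[int(272*.64),int(310*.64)])
E
```

```text
cover 1378 0.10336131531459994 ((543.3054809570312, -136.3341064453125), (122.26432037353516, 79.18278503417969), 18.49859619140625)
plate 1181 0.01219894041400916 ((518.3222045898438, -137.53524780273438), (240.7114715576172, 108.3714599609375), 20.14073371887207)
handle 352 0.021129161748626144 ((517.5278930664062, 237.77609252929688), (42.07408905029297, 189.39273071289062), 9.072407722473145)
blade 480 0.01855435675172704 ((513.3648681640625, 236.0753936767578), (52.532596588134766, 198.2005157470703), 9.581901550292969)
[ 0.5206053   0.27607919 -0.00255602] [0.53624168 0.17666693 0.01472227]
```

View pics/c1.png

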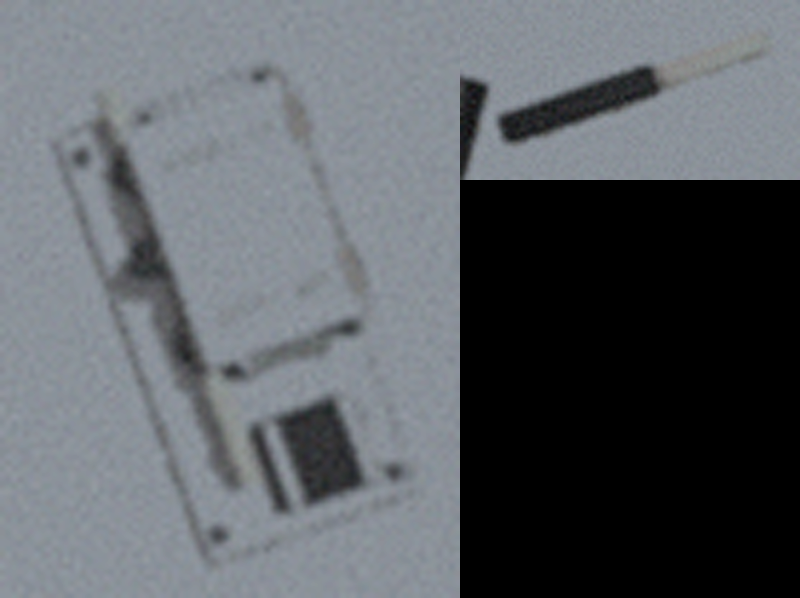

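```bash
cat >> h.py <<'E'
def ray(c,u,v,z):
    K=c['K'];d=np.array([(u-K[0,2])/K[0,0],-(v-K[1,2])/K[1,1],-1.]);R=c['pose'][:3,:3];o=c['pose'][:3,3]
    w=R@d;return o+w*(z-o[2])/w[2]
def fit2(A,B):
    A=np.array(A,float);B=np.array(B,float)[:,:2];a=A-A.mean(0);b=B-B.mean(0)
    th=np.arctan2((a[:,0]*b[:,1]-a[:,1]*b[:,0]).sum(),(a*b).sum());R=np.array([[np.cos(th),-np.sin(th)],[np.sin(th),np.cos(th)]])
    t=B.mean(0)-R@A.mean(0);return th,t,(A@R.T+t-B)*1e3
E
python3 - <<'E'
from h import *
c=load('top');f=lambda u,v:(275+(u+.5)/5.75-.5,128+(v+.5)/5.75-.5)
B=[ray(c,*f(*p),.012) for p in[(52,145),(207,567),(412,490)]]
th,t,r=fit2([(-.039,.073),(-.039,-.143),(.067,-.143)],B);print('drive',th,np.degrees(th),t,r.round(1))
B=[ray(c,*f(*p),.103) for p in[(125,118),(207,372),(370,318),(283,68)]]
print(fit2([(-.02,.056),(-.02,-.056),(.054,-.056),(.054,.056)],B))
g=lambda u,v:(135+(u-460+.5)/4-.5,160+(v+.5)/4-.5)
for p,z in[((507,130),.022),((660,79),.022),((768,42),.012)]: print(ray(c,*g(*p),z))
# depth-based rail: cover pts, plate edges
P=pts(c);q=P[128:232,275:355].reshape(-1,3);m=(q[:,2]>.093)&(q[:,2]<.112)
ct,st=np.cos(th),np.sin(th);l=(q[m][:,:2]-t)@np.array([[ct,-st],[st,ct]])
print('cover local pct',np.percentile(l*1e3,[1,5,50,95,99],axis=0).round(1).tolist(), q[m][:,2].mean())
E
```

```text
drive -1.244641691796057 -71.31271594593665 [ 0.53486454 -0.11667848] [[ 2.   1.5]
 [-0.9  0.5]
 [-1.1 -2. ]]
(np.float64(-1.2770493217967311), array([ 0.5375148 , -0.11989043]), array([[-2.43112598, -0.08326638],
       [ 2.24683785,  0.24117308],
       [ 1.70000217,  1.04294014],
       [-1.51571404, -1.20084684]]))
[0.48956611 0.3154077  0.022     ]
[0.5217774  0.21189488 0.022     ]
[0.54629563 0.1397621  0.012     ]
cover local pct [[-17.2, -54.3], [-14.2, -49.7], [19.9, 1.0], [54.7, 52.5], [58.2, 57.3]] 0.10336131531459994
```

The close crop shows a 190 mm blade with a black handle 110 mm long, its tip at crop (768,42). It is nearly parallel to the drive's x axis, so I'm moving above the handle.

Call:
{"op": "servo_tool", "data": {"deltas": [{"dp": [4, -4.5, 0], "twist": -0.172, "gripper": 8.5}, {"dp": [4, -4.5, 0], "twist": -0.172, "gripper": 8.5}, {"dp": [4, -4.5, 0], "twist": -0.172, "gripper": 8.5}, {"dp": [4, -4.5, 0], "twist": -0.172, "gripper": 8.5}, {"dp": [4, -4.5, 0], "twist": -0.172, "gripper": 8.5}, {"dp": [4, -4.5, 0], "twist": -0.172, "gripper": 6}, {"dp": [4, -4.5, 0], "twist": 0, "gripper": 6}, {"dp": [4, -4.5, 0], "twist": 0, "gripper": 6}, {"dp": [4, -4.5, -3], "twist": 0, "gripper": 6}, {"dp": [0, 0, -3], "twist": 0, "gripper": 6}]}}

```text
t: 1.35
ee_pos: [0.5139, 0.2425, 0.3432]
tcp_rot: [[-0.278, 0.961, 0.0], [0.961, 0.278, -0.001], [-0.001, 0.0, -1.0]]
force: [-1.0, 0.8, 0.7]
opening: 0.0597
```

Call:
{"op": "servo_tool", "data": {"deltas": [{"dp": [-0.3, 0.6, -4], "twist": 0.03, "gripper": 5.5}, {"dp": [0, 0, -4], "twist": 0, "gripper": 5.5}, {"dp": [0, 0, -3], "twist": 0, "gripper": 5.5}, {"dp": [0, 0, 0], "twist": 0, "gripper": 5.5}]}}

```text
t: 1.85
ee_pos: [0.5096, 0.2462, 0.2259]
tcp_rot: [[-0.304, 0.953, -0.007], [0.953, 0.304, -0.003], [-0.0, -0.008, -1.0]]
force: [0.1, 0.3, 0.0]
opening: 0.0551
```

```bash
python3 - <<'E'
from h import *
c=cam('scene');t=cam('top')
s=env.sense();print(s['ee_pos'],s['force'])
def proj(c,p):
    q=np.linalg.inv(c['pose'])@np.append(p,1);K=c['K'];return K[0,2]+K[0,0]*q[0]/-q[2],K[1,2]-K[1,1]*q[1]/-q[2]
for p in[(0.5055,.2655,.022),(0.547,.137,.011),s['ee_pos']-np.array([0,0,.173])]: print(proj(c,np.array(p)))
u,v=map(int,proj(c,np.array([.515,.24,.03])))
cv2.imwrite('pics/c2.png',cv2.convertScaleAbs(np.hstack([cv2.resize(x['img'][b:b+75,a:a+75,::-1],None,fx=5.3,fy=5.3,interpolation=cv2.INTER_CUBIC) for x,a,b in((c,u-37,v-45),(t,138,145))]),alpha=1.6));print(u-37,v-45)
E
```

```text
[0.51112503 0.24674288 0.22925452] [-0.26005894  0.83232804  0.19687638]
(np.float64(319.74815730869454), np.float64(170.78062743938892))
(np.float64(301.661474269586), np.float64(196.61885291485427))
(np.float64(318.30041136467634), np.float64(166.4027245708707))
279 128
```

View pics/c2.png

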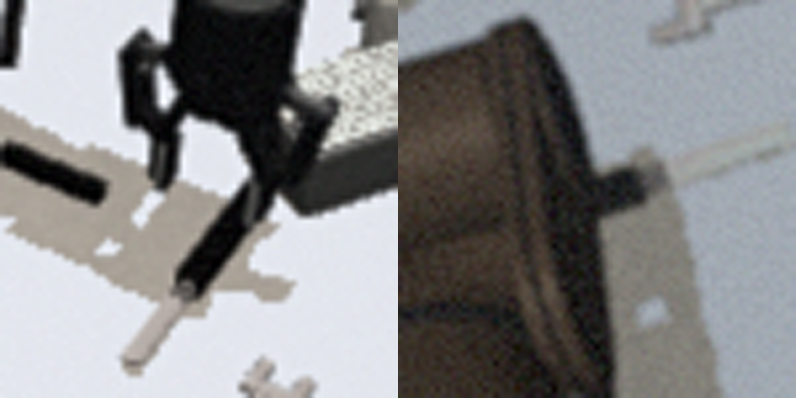

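Scene crop: the fingers straddle the handle, with fingertips at (163,185) and (255,215). The blade tip is at (132,362) and the handle end at (187,290).

```bash
python3 - <<'E'
from h import *
c=load('scene');t=load('top')
f=lambda u,v:(279+(u+.5)/5.3-.5,128+(v+.5)/5.3-.5)
print('scene tip',ray(c,*f(132,362),.012),'junction',ray(c,*f(187,291),.015))
g=lambda u,v:(138+(u-397.5+.5)/5.3-.5,145+(v+.5)/5.3-.5)
print('top tip',ray(t,*g(790,133),.012),'junc',ray(t,*g(665,178),.015))
E
```

```text
scene tip [0.54918691 0.14317245 0.012     ] junction [0.52879147 0.21288755 0.015     ]
top tip [0.54748893 0.1396718  0.012     ] junc [0.52540799 0.20378138 0.015     ]
```

Call:
{"op": "servo_tool", "data": {"deltas": [{"dp": [0.3, 0, -2.5], "twist": 0, "gripper": 4.5}, {"dp": [0, 0, -2], "twist": 0, "gripper": 4.5}, {"dp": [0, 0, -0.4], "twist": 0, "gripper": 4.5}, {"dp": [0, 0, 0], "twist": 0, "gripper": 4.5}]}}

```text
t: 2.45
ee_pos: [0.5172, 0.2479, 0.1858]
tcp_rot: [[-0.305, 0.952, 0.012], [0.952, 0.305, 0.002], [-0.001, 0.012, -1.0]]
force: [0.3, -1.0, 0.0]
opening: 0.0449
```

Call:
{"op": "servo_tool", "data": {"deltas": [{"dp": [-0.2, 0, -0.8], "twist": 0, "gripper": 3.5}, {"dp": [0, 0, 0], "twist": 0, "gripper": 1.5}, {"dp": [0, 0, 0], "twist": 0, "gripper": 1}, {"dp": [0, 0, 0], "twist": 0, "gripper": 1}, {"dp": [0, 0, 0], "twist": 0, "gripper": 1}, {"dp": [0, 0, 0], "twist": 0, "gripper": 1}]}}

```text
t: 3.2
ee_pos: [0.5154, 0.2481, 0.1789]
tcp_rot: [[-0.305, 0.952, 0.014], [0.952, 0.305, 0.003], [-0.001, 0.014, -1.0]]
force: [0.8, -0.3, -1.1]
opening: 0.0186
```

Call:
{"op": "servo_tool", "data": {"deltas": [{"dp": [0, 0, 3], "twist": 0, "gripper": 1}, {"dp": [0, 0, 4], "twist": 0, "gripper": 1}, {"dp": [-0.4, -3, 3], "twist": 0, "gripper": 1}, {"dp": [-0.5, -4, 0], "twist": 0, "gripper": 1}, {"dp": [-0.5, -4, 0], "twist": 0, "gripper": 1}, {"dp": [-0.5, -4, 0], "twist": 0, "gripper": 1}, {"dp": [-0.4, -3, 0], "twist": 0, "gripper": 1}, {"dp": [0, -1.5, 0], "twist": 0, "gripper": 1}, {"dp": [0, 0, 0], "twist": 0, "gripper": 1}]}}

```text
t: 4.32
ee_pos: [0.4909, 0.048, 0.283]
tcp_rot: [[-0.307, 0.952, 0.017], [0.952, 0.307, 0.002], [-0.003, 0.017, -1.0]]
force: [0.1, 0.1, -1.5]
opening: 0.019
```

```bash
python3 - <<'E'
from h import *
c=cam('scene');t=cam('top')
s=env.sense();print(s['ee_pos'],s['tcp_rot'],s['force'],s['opening'])
cv2.imwrite('pics/c3.png',cv2.convertScaleAbs(np.hstack([cv2.resize(x['img'][b:b+90,a:a+80,::-1],None,fx=5,fy=5,interpolation=cv2.INTER_CUBIC) for x,a,b in((c,190,165),(t,262,128))]),alpha=1.6))
E
```

```text
[0.49084943 0.04894082 0.28289359] [[-0.30836637  0.95111453  0.01706836]
 [ 0.95126305  0.30837114  0.00241761]
 [-0.00296397  0.01698201 -0.9998514 ]] [-0.83274187  0.87852359 -0.44669898] 0.018493402511975576
```

View pics/c3.png

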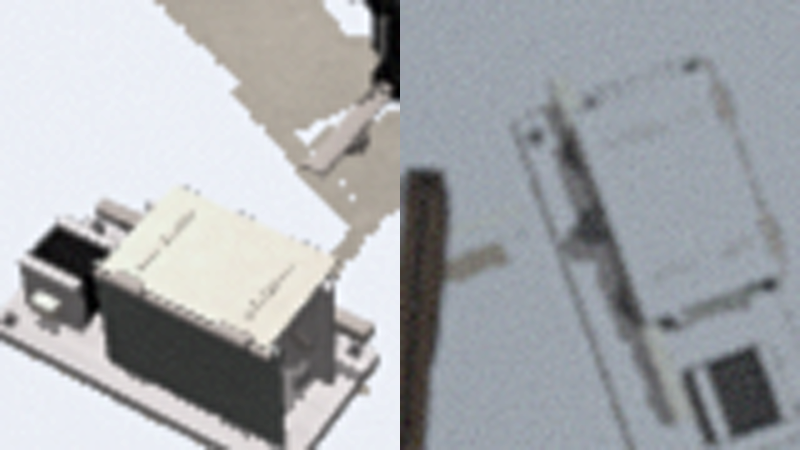

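```bash
python3 - <<'E'
from h import *
c=load('scene');t=load('top')
f=lambda u,v:(190+(u+.5)/5-.5,165+(v+.5)/5-.5)
print('tip',ray(c,*f(307,171),.116))
A=[(.054,-.056),(.054,.056),(-.02,-.056),(-.02,.056)]
B=[ray(c,*f(*p),.103) for p in[(97,267),(270,347),(180,190),(334,258)]]
print(fit2(A,B))
g=lambda u,v:(262+(u-400+.5)/5-.5,128+(v+.5)/5-.5)
B=[ray(t,*g(*p),.103) for p in[(775,283),(705,60),(660,325),(580,105)]];print(fit2(A,B))
E
```

```text
tip [ 0.52721978 -0.05872163  0.116     ]
(np.float64(-1.2391023665820895), array([ 0.53579917, -0.11738279]), array([[ 1.26107218, -0.02767119],
       [ 0.9384261 , -1.64134797],
       [-5.28246464, -0.28393741],
       [ 3.08296636,  1.95295658]]))
(np.float64(-1.2656925416880132), array([ 0.53587217, -0.12036957]), array([[ 3.98473476, -5.81091446],
       [-2.35183432, -3.93594577],
       [ 1.53420408,  6.5997533 ],
       [-3.16710451,  3.14710693]]))
```

Call:
{"op": "servo_tool", "data": {"deltas": [{"dp": [0, 0, -1.2], "twist": 0, "gripper": 1}, {"dp": [0, 0, -0.8], "twist": 0, "gripper": 1}, {"dp": [0.6, -1.8, 0], "twist": 0, "gripper": 1}, {"dp": [0.3, -1, 0], "twist": 0, "gripper": 1}, {"dp": [0, 0, 0], "twist": 0, "gripper": 1}]}}

```text
t: 5.05
ee_pos: [0.5006, 0.021, 0.2607]
tcp_rot: [[-0.312, 0.95, 0.016], [0.95, 0.312, 0.003], [-0.002, 0.016, -1.0]]
force: [0.3, -0.2, -0.1]
opening: 0.0189
```

Call:
{"op": "servo_tool", "data": {"deltas": [{"dp": [0, 0, 0.15], "twist": 0, "gripper": 1}, {"dp": [0.3, -0.9, 0.05], "twist": 0, "gripper": 1}, {"dp": [0.3, -0.9, 0], "twist": 0, "gripper": 1}, {"dp": [0, 0, 0], "twist": 0, "gripper": 1}]}}

```text
t: 5.55
ee_pos: [0.5073, 0.0015, 0.2636]
tcp_rot: [[-0.311, 0.95, 0.017], [0.95, 0.311, 0.003], [-0.003, 0.017, -1.0]]
force: [0.6, -0.2, -0.7]
opening: 0.0185
```

```bash
python3 - <<'E'
from h import *
c=cam('scene');t=cam('top')
s=env.sense();print(s['ee_pos'],s['force'],s['wrist_torque'])
cv2.imwrite('pics/c4.png',cv2.convertScaleAbs(np.hstack([cv2.resize(x['img'][b:b+60,a:a+55,::-1],None,fx=7.2,fy=7.2,interpolation=cv2.INTER_CUBIC) for x,a,b in((c,220,175),(t,275,140))]),alpha=1.6))
E
```

```text
[0.50700662 0.002006   0.26337411] [-0.58157736 -0.02400089 -0.9927311 ] [0.0046586  0.01515029 0.06758218]
```

View pics/c4.png

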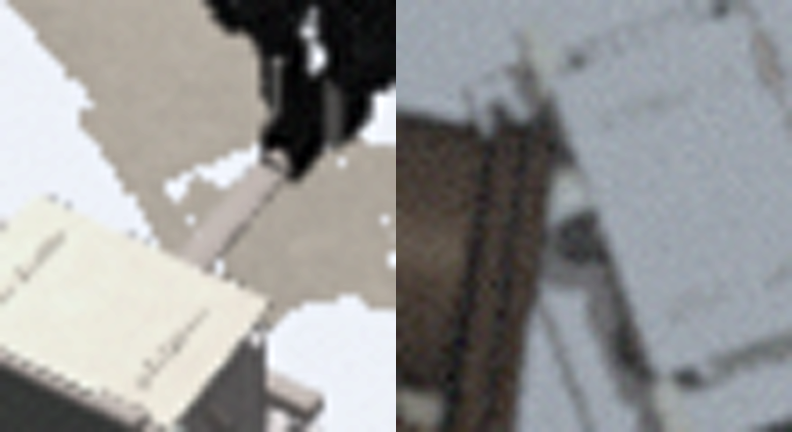

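The blade is inserted. In the scene crop it runs from (290,165) to under the lip at (190,250), and there is no contact force. Now I lever the cover up.

Call:
{"op": "servo_tool", "data": {"deltas": [{"dp": [0, 0, 1.0], "twist": 0, "gripper": 1}, {"dp": [0.05, -0.15, 1.0], "twist": 0, "gripper": 1}, {"dp": [0.12, -0.35, 1.0], "twist": 0, "gripper": 1}, {"dp": [0.17, -0.5, 1.0], "twist": 0, "gripper": 1}, {"dp": [0.06, -0.2, 0.3], "twist": 0, "gripper": 1}, {"dp": [0, 0, 0], "twist": 0, "gripper": 1}, {"dp": [0, 0, 0], "twist": 0, "gripper": 1}]}}

```text
t: 6.52
ee_pos: [0.5108, -0.0104, 0.3096]
tcp_rot: [[-0.312, 0.95, 0.016], [0.95, 0.312, 0.003], [-0.002, 0.017, -1.0]]
force: [0.7, 1.5, -2.0]
opening: 0.0184
```

```bash
cat >>h.py <<'E'
def cover():
    c=cam('scene');P=pts(c).reshape(-1,3);th=-1.252;e=np.array([np.cos(th),np.sin(th)]);n=np.array([-e[1],e[0]])
    r=P[:,:2]-[.536,-.118];x=r@e*1e3;y=r@n*1e3;z=P[:,2]*1e3
    m=(abs(y)<50)&(z>108)&(x>-40)&(x<150)&(np.hypot(x-54,z-100)<82)&(np.hypot(x-54,z-100)>25)
    a=np.arctan2(z[m]-100,54-x[m]);print('cover n',m.sum(),'ang pct',np.percentile(a,[10,30,50,70,90]).round(2) if m.any() else None)
def tip():
    s=env.sense();th=-1.252;e=np.array([np.cos(th),np.sin(th)])
    d=np.array(s['ee_pos'][:2])-[.5072,.0018];print('tip local x',-9+d@e*1e3,'y',d@[-e[1],e[0]]*1e3,'ztop',96.6+(s['ee_pos'][2]-.2635)*1e3,'F',s['force'],s['opening'])
E
python3 -c "
from h import *
cover();tip()"
```

```text
cover n 635 ang pct [0.68 0.71 0.72 0.74 0.78]
tip local x 3.65597839043002 y -0.3954136480718295 ztop 142.6452372583895 F [ 0.31780835  0.76886176 -0.59799628] 0.018528854620207404
```

Call:
{"op": "servo_tool", "data": {"deltas": [{"dp": [0.3, -0.9, 0.7], "twist": 0, "gripper": 1}, {"dp": [0.3, -0.9, 0.5], "twist": 0, "gripper": 1}, {"dp": [0.3, -0.9, 0.4], "twist": 0, "gripper": 1}, {"dp": [0.3, -0.9, 0.2], "twist": 0, "gripper": 1}, {"dp": [0.3, -0.9, 0.1], "twist": 0, "gripper": 1}, {"dp": [0.3, -0.9, 0], "twist": 0, "gripper": 1}, {"dp": [0, 0, 0], "twist": 0, "gripper": 1}]}}

```text
t: 7.45
ee_pos: [0.5303, -0.0688, 0.3298]
tcp_rot: [[-0.312, 0.95, 0.017], [0.95, 0.312, 0.003], [-0.003, 0.017, -1.0]]
force: [0.3, -0.5, -0.3]
opening: 0.0185
```

```bash
python3 -c "
from h import *
cover();tip()"
```

```text
cover n 385 ang pct [1.16 1.75 1.77 1.78 1.8 ]
tip local x 64.95543286702824 y -0.27260407347468735 ztop 162.88521820109617 F [ 0.72440263 -0.34033342 -0.14814265] 0.018275016016565556
```

Cover at about 1.77 rad. I keep pushing past 1.8.

Call:
{"op": "servo_tool", "data": {"deltas": [{"dp": [0.3, -0.9, -0.1], "twist": 0, "gripper": 1}, {"dp": [0.3, -0.9, -0.2], "twist": 0, "gripper": 1}, {"dp": [0.3, -0.9, -0.2], "twist": 0, "gripper": 1}, {"dp": [0, 0, 0], "twist": 0, "gripper": 1}, {"dp": [0, 0, 0], "twist": 0, "gripper": 1}, {"dp": [0, 0, 0], "twist": 0, "gripper": 1}]}}

```text
t: 8.25
ee_pos: [0.5396, -0.0971, 0.3238]
tcp_rot: [[-0.312, 0.95, 0.015], [0.95, 0.312, 0.003], [-0.002, 0.016, -1.0]]
force: [-0.3, 0.8, -0.8]
opening: 0.0185
```

```bash
python3 -c "
from h import *
cover();tip()"
```

```text
cover n 601 ang pct [1.1  2.72 2.78 2.79 2.81]
tip local x 95.01542319693961 y -0.24882583223205051 ztop 156.98123220983214 F [ 0.51896806  0.62809077 -0.36401707] 0.0183581640618761
```

Cover fully back at 2.79 rad. I'm taking the blade back to its old place.

Call:
{"op": "servo_tool", "data": {"deltas": [{"dp": [-0.9, 2.8, 0.3], "twist": 0, "gripper": 1}, {"dp": [-0.9, 4, 0], "twist": 0, "gripper": 1}, {"dp": [-0.6, 5, 0], "twist": 0, "gripper": 1}, {"dp": [0, 5, 0], "twist": 0, "gripper": 1}, {"dp": [0, 5, 0], "twist": 0, "gripper": 1}, {"dp": [0, 5, -2], "twist": 0, "gripper": 1}, {"dp": [0, 5, -3], "twist": 0, "gripper": 1}, {"dp": [0, 2, -3], "twist": 0, "gripper": 1}, {"dp": [0, 0, -2], "twist": 0, "gripper": 1}, {"dp": [0, 0, 0], "twist": 0, "gripper": 1}]}}

```text
t: 9.55
ee_pos: [0.5126, 0.2536, 0.2281]
tcp_rot: [[-0.315, 0.949, 0.025], [0.949, 0.315, 0.004], [-0.004, 0.025, -1.0]]
force: [-0.2, -0.8, -1.9]
opening: 0.0186
```

Call:
{"op": "servo_tool", "data": {"deltas": [{"dp": [0, 0, -2.5], "twist": 0, "gripper": 1}, {"dp": [0, 0, -1.5], "twist": 0, "gripper": 1}, {"dp": [0, 0, -0.5], "twist": 0, "gripper": 1}, {"dp": [0, 0, 0], "twist": 0, "gripper": 1}]}}

```text
t: 10.05
ee_pos: [0.5147, 0.2536, 0.1863]
tcp_rot: [[-0.314, 0.949, 0.032], [0.949, 0.314, 0.006], [-0.004, 0.032, -0.999]]
force: [-0.5, -0.1, -0.6]
opening: 0.0184
```

Call:
{"op": "servo_tool", "data": {"deltas": [{"dp": [0, 0, -0.4], "twist": 0, "gripper": 1}, {"dp": [0, 0, -0.3], "twist": 0, "gripper": 1}, {"dp": [0, 0, 0], "twist": 0, "gripper": 1}]}}

```text
t: 10.42
ee_pos: [0.5156, 0.2537, 0.1808]
tcp_rot: [[-0.313, 0.949, 0.036], [0.95, 0.313, 0.007], [-0.005, 0.036, -0.999]]
force: [0.8, 0.1, 0.1]
opening: 0.0185
```

Call:
{"op": "servo_tool", "data": {"deltas": [{"dp": [0, 0, -0.15], "twist": 0, "gripper": 1}, {"dp": [0, 0, 0], "twist": 0, "gripper": 2.2}, {"dp": [0, 0, 0], "twist": 0, "gripper": 3.5}, {"dp": [0, 0, 0], "twist": 0, "gripper": 4.5}, {"dp": [0, 0, 0], "twist": 0, "gripper": 4.5}, {"dp": [0, 0, 3], "twist": 0, "gripper": 4.5}, {"dp": [0, 0, 5], "twist": 0, "gripper": 4.5}, {"dp": [0, 0, 5], "twist": 0, "gripper": 4.5}, {"dp": [0, -4, 3], "twist": 0, "gripper": 4.5}, {"dp": [0, -5, 0], "twist": 0, "gripper": 4.5}]}}

```text
t: 11.68
ee_pos: [0.5147, 0.1639, 0.3451]
tcp_rot: [[-0.319, 0.947, 0.038], [0.948, 0.319, 0.007], [-0.006, 0.038, -0.999]]
force: [0.4, -0.3, 0.3]
opening: 0.0452
```

```bash
python3 - <<'E'
from h import *
c=cam('scene');t=cam('top');cover()
s=env.sense();print(s['ee_pos'],s['tcp_rot'],s['force'])
cv2.imwrite('pics/c5.png',cv2.convertScaleAbs(np.hstack([cv2.resize(x['img'][b:b+h,a:a+w,::-1],(int(w*570/h),570),interpolation=cv2.INTER_CUBIC) for x,a,b,w,h in((c,215,170,50,75),(t,282,130,48,70))]),alpha=1.6))
P=pts(t)[165:200,135:220].reshape(-1,3);m=(P[:,2]>.013)&(P[:,2]<.04);print('handle z pct',np.percentile(P[m][:,2],[50,90]),m.sum())
E
```

```text
cover n 429 ang pct [2.77 2.78 2.79 2.8  2.82]
[0.51417096 0.1625293  0.34187215] [[-0.31343529  0.94908763  0.03147994]
 [ 0.9495992   0.31341443  0.0057225 ]
 [-0.00443511  0.03168696 -0.999488  ]] [-0.05091391 -0.30254808  0.07413716]Traceback (most recent call last):
  File "<stdin>", line 5, in <module>
    return _quantile_unchecked(
        a, q, axis, out, overwrite_input, method, keepdims, weights)
    return _ureduce(a,
                    func=_quantile_ureduce_func,
    ...<5 lines>...
                    overwrite_input=overwrite_input,
                    method=method)
    r = func(a, **kwargs)
    result = _quantile(arr,
                       quantiles=q,
    ...<2 lines>...
                       out=out,
                       weights=wgt)
    slices_having_nans = np.isnan(arr[-1, ...])
                                  ~~~^^^^^^^^^
IndexError: index -1 is out of bounds for axis 0 with size 0
```

View pics/c5.png

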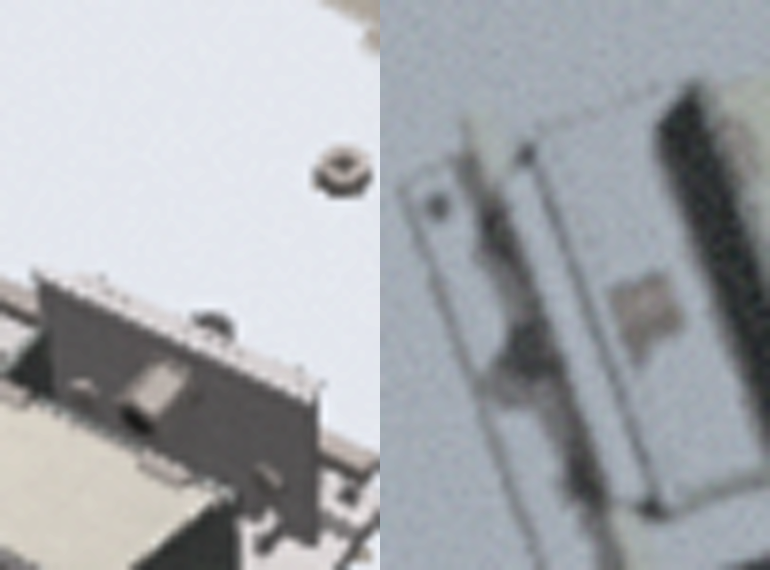

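Cover lies back at 2.79 rad and the hex head is visible. In the top crop its centre is at about (648,308); in the scene crop the head runs (125,400)–(185,375). Next is a zoom on the head, the nut and the laid-down blade.

```bash
python3 - <<'E'
from h import *
c=load('scene');t=load('top')
I=[cv2.resize(x['img'][b:b+h,a:a+w,::-1],(390,290),interpolation=cv2.INTER_CUBIC) for x,a,b,w,h in((c,225,210,27,20),(t,303,158,27,20),(c,250,120,85,63),(t,135,150,85,63))]
I=[cv2.normalize(x,None,0,255,cv2.NORM_MINMAX) for x in I]
cv2.imwrite('pics/c6.png',np.vstack([np.hstack(I[:2]),np.hstack(I[2:])]))
E
```

```text
(no output)
```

View pics/c6.png

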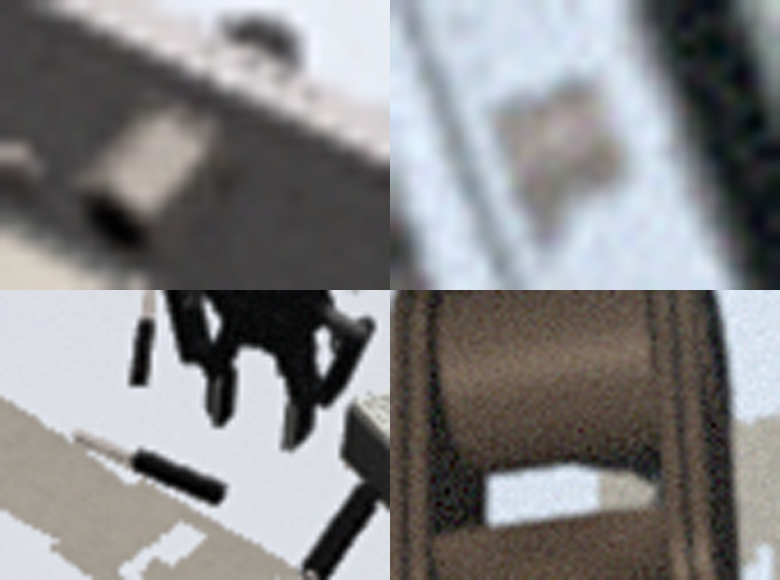

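```bash
python3 - <<'E'
from h import *
c=load('scene');t=load('top');th=-1.252;e=np.array([np.cos(th),np.sin(th)]);n=np.array([-e[1],e[0]])
def loc(p): r=(p[:2]-[.536,-.118])*1e3;return r@e,r@n
T=lambda u,v:(303+(u-390+.5)/14.44-.5,158+(v+.5)/14.5-.5)
S=lambda u,v:(225+(u+.5)/14.44-.5,210+(v+.5)/14.5-.5)
for k,p in dict(tl=(495,115),tr=(602,78),br=(630,158),cen=(567,146)).items():
    w=ray(t,*T(*p),.081);print(k,w[:2],loc(w))
w=ray(c,*S(156,156),.083);print('scene face cen',w,loc(w))
for p in[(95,180),(140,215),(170,105),(215,130)]: print(loc(ray(c,*S(*p),.083)))
# bracket rear edge top crop & ends
g=lambda u,v:(282+(u-380+.5)/8.14-.5,130+(v+.5)/8.14-.5)
for p in[(530,155),(655,505)]: print('rear edge top',loc(ray(t,*g(*p),.1)))
f=lambda u,v:(215+(u+.5)/7.6-.5,170+(v+.5)/7.6-.5)
for p in[(37,272),(320,388)]: print('bracket ends scene',loc(ray(c,*f(*p),.1)))
E
```

```text
tl [ 0.54564807 -0.11987045] (np.float64(4.80014381904964), np.float64(8.575694005031831))
tr [ 0.55180024 -0.13904675] (np.float64(24.93844656954052), np.float64(8.407565882475062))
br [ 0.53750126 -0.14360889] (np.float64(24.789074355918622), np.float64(-6.60082321902735))
cen [ 0.53987218 -0.13249219] (np.float64(14.975607252683785), np.float64(-0.86512135499558))
scene face cen [ 0.53880349 -0.12623735  0.083     ] (np.float64(8.700976726497373), np.float64(0.08044970206306695))
(np.float64(19.983371121125725), np.float64(-6.629913630012326))
(np.float64(22.728304972748735), np.float64(5.847177335467142))
(np.float64(-3.67804623977509), np.float64(-4.972886558572939))
(np.float64(-2.8991504205553924), np.float64(6.222643838586897))
rear edge top (np.float64(-6.948419600838404), np.float64(55.749870765121535))
rear edge top (np.float64(-7.3700808491520835), np.float64(-59.21654568318535))
bracket ends scene (np.float64(-2.581182539081373), np.float64(-61.81624435366361))
bracket ends scene (np.float64(-9.322063897931454), np.float64(59.96821740750637))
```

```bash
python3 - <<'E'
from h import *
th=-1.252;e=np.array([np.cos(th),np.sin(th)]);n=np.array([-e[1],e[0]])
def proj(c,p):
    q=np.linalg.inv(c['pose'])@np.append(p,1);K=c['K'];return K[0,2]+K[0,0]*q[0]/-q[2],K[1,2]-K[1,1]*q[1]/-q[2]
for nm in('scene','top'):
    A=[]
    for k in range(4):
        c=env.read_camera(nm);A.append(c['img'].astype(np.float32))
    im=np.mean(A,0)
    np.save(nm+'_avg.npy',im)
    for zz in (.083,):
        ys=np.arange(-22,23,2)
        for xs in ((8,10,12),(14,16,18)):
            prof=[]
            for y in ys:
                v=[]
                for x in xs:
                    p=np.r_[np.array([.536,-.118])+e*x/1e3+n*y/1e3,zz];u,w=proj(c,p)
                    v.append(cv2.getRectSubPix(im,(1,1),(float(u),float(w)))[0,0])
                prof.append(np.mean(v,0))
            print(nm,xs,[(int(y),int(a[0]),int(a[2])) for y,a in zip(ys,prof)])
s=env.sense();print(s['t'])
E
```

```text
scene (8, 10, 12) [(-22, 54, 53), (-20, 54, 53), (-18, 54, 53), (-16, 54, 53), (-14, 53, 53), (-12, 55, 54), (-10, 64, 61), (-8, 78, 73), (-6, 92, 84), (-4, 104, 96), (-2, 112, 104), (0, 115, 106), (2, 115, 106), (4, 113, 104), (6, 104, 96), (8, 83, 78), (10, 63, 59), (12, 55, 51), (14, 51, 47), (16, 49, 46), (18, 50, 48), (20, 52, 51), (22, 53, 52)]
scene (14, 16, 18) [(-22, 55, 54), (-20, 55, 54), (-18, 55, 54), (-16, 54, 54), (-14, 55, 53), (-12, 57, 55), (-10, 65, 62), (-8, 77, 71), (-6, 88, 81), (-4, 101, 93), (-2, 110, 101), (0, 113, 104), (2, 115, 106), (4, 114, 105), (6, 102, 94), (8, 82, 76), (10, 64, 59), (12, 56, 52), (14, 53, 50), (16, 52, 50), (18, 51, 50), (20, 52, 50), (22, 52, 51)]
top (8, 10, 12) [(-22, 101, 112), (-20, 100, 111), (-18, 98, 108), (-16, 94, 103), (-14, 87, 94), (-12, 79, 83), (-10, 74, 75), (-8, 71, 70), (-6, 71, 68), (-4, 74, 72), (-2, 79, 76), (0, 82, 80), (2, 83, 79), (4, 81, 77), (6, 78, 76), (8, 78, 81), (10, 87, 95), (12, 97, 107), (14, 101, 111), (16, 101, 112), (18, 100, 111), (20, 101, 111), (22, 101, 112)]
top (14, 16, 18) [(-22, 101, 112), (-20, 101, 112), (-18, 102, 112), (-16, 101, 112), (-14, 98, 108), (-12, 90, 97), (-10, 81, 83), (-8, 73, 71), (-6, 71, 69), (-4, 74, 71), (-2, 78, 75), (0, 82, 78), (2, 83, 79), (4, 82, 78), (6, 78, 76), (8, 76, 80), (10, 87, 94), (12, 96, 107), (14, 101, 112), (16, 102, 113), (18, 101, 112), (20, 101, 112), (22, 101, 111)]
12.225
```

```bash
cat > fit.py <<'E'
from h import *
from scipy.special import erf
th=-1.252;e=np.array([np.cos(th),np.sin(th)]);n=np.array([-e[1],e[0]]);o=np.array([.536,-.118])
def proj(c,p):
    q=np.linalg.inv(c['pose'])@np.append(p,1);K=c['K'];return K[0,2]+K[0,0]*q[0]/-q[2],K[1,2]-K[1,1]*q[1]/-q[2]
for nm,x0s,lo in(('scene',(8,10,12,14,16,18),-20),('top',(14,15,16,17,18),-20)):
    c=load(nm);im=np.load(nm+'_avg.npy');ys=np.arange(lo,21,1.)
    y=np.array([np.mean([cv2.getRectSubPix(im,(1,1),tuple(map(float,proj(c,np.r_[o+e*x/1e3+n*yy/1e3,.083]))))[0,0][0] for x in x0s]) for yy in ys])
    cp=(c['pose'][:2,3]-(o+e*.0125));cy=cp@n*1e3;k=lambda a,b:cy+(a-cy)*(83-c['pose'][2,3]*1e3)/(b-c['pose'][2,3]*1e3)
    out=[]
    for deg in range(-30,31,5):
        V=[(11*np.cos(np.radians(d+deg)),75+11*np.sin(np.radians(d+deg))) for d in(-30,30,90,150,210)]
        X=[k(*v) for v in V]; best=None
        for s in np.arange(-5,5.1,.5):
            for sg in (1.5,2,2.5,3,3.5):
                cols=[np.ones_like(ys)]
                for a,b in zip(X[1:],X[:-1]):
                    if b-a>.7: cols.append((erf((b+s-ys)/sg/1.414)-erf((a+s-ys)/sg/1.414))/2)
                A=np.array(cols).T;w,*_=np.linalg.lstsq(A,y,rcond=None);r=np.sqrt(np.mean((A@w-y)**2))
                if best is None or r<best[0]: best=(r,s,sg,w.round(0).tolist())
        out.append((deg,round(best[0],2),best[1],best[2],best[3]))
    print(nm,*out,sep='\n')
E
python3 fit.py
```

```text
scene
(-30, np.float64(4.61), np.float64(1.5), 3.5, [56.0, -3.0, 75.0])
(-25, np.float64(5.09), np.float64(2.5), 3.5, [57.0, -4.0, 77.0])
(-20, np.float64(4.18), np.float64(-5.0), 3.5, [51.0, -90.0, 77.0, 27.0])
(-15, np.float64(3.38), np.float64(-5.0), 3.5, [51.0, -31.0, 75.0, 22.0])
(-10, np.float64(2.75), np.float64(-5.0), 3.5, [51.0, -5.0, 74.0, 16.0])
(-5, np.float64(2.48), np.float64(-4.0), 3, [52.0, -2.0, 69.0, 19.0])
(0, np.float64(2.0), np.float64(-3.0), 2.5, [52.0, -0.0, 66.0, 23.0])
(5, np.float64(1.44), np.float64(-2.0), 2.5, [53.0, -1.0, 65.0, 27.0])
(10, np.float64(1.06), np.float64(-1.0), 2.5, [53.0, -2.0, 63.0, 33.0])
(15, np.float64(1.36), np.float64(0.0), 2.5, [54.0, -3.0, 62.0, 42.0])
(20, np.float64(1.83), np.float64(1.0), 3.5, [54.0, -8.0, 67.0, 58.0])
(25, np.float64(2.35), np.float64(2.0), 3.5, [55.0, -8.0, 65.0, 108.0])
(30, np.float64(4.61), np.float64(1.5), 3.5, [56.0, -3.0, 75.0])
top
(-30, np.float64(1.51), np.float64(0.5), 2.5, [103.0, -27.0, -21.0, -37.0])
(-25, np.float64(1.7), np.float64(0.5), 2.5, [103.0, -26.0, -22.0, -38.0])
(-20, np.float64(1.89), np.float64(0.5), 2.5, [103.0, -26.0, -22.0, -41.0])
(-15, np.float64(1.96), np.float64(1.0), 2.5, [103.0, -24.0, -22.0, -49.0])
(-10, np.float64(2.02), np.float64(1.0), 2.5, [103.0, -24.0, -22.0, -59.0])
(-5, np.float64(1.99), np.float64(1.5), 3, [103.0, -25.0, -21.0, -111.0])
(0, np.float64(3.9), np.float64(-0.5), 2, [100.0, -20.0, -27.0])
(5, np.float64(3.8), np.float64(0.0), 2, [100.0, -20.0, -27.0])
(10, np.float64(0.63), np.float64(-0.5), 2, [102.0, -71.0, -18.0, -30.0])
(15, np.float64(0.7), np.float64(-0.5), 2, [102.0, -45.0, -19.0, -30.0])
(20, np.float64(0.87), np.float64(0.0), 2, [102.0, -33.0, -20.0, -31.0])
(25, np.float64(1.23), np.float64(0.0), 2, [102.0, -29.0, -21.0, -32.0])
(30, np.float64(1.51), np.float64(0.5), 2.5, [103.0, -27.0, -21.0, -37.0])
```

The combined fit of both views puts the bolt at about +10 to 12°, within the 13° limit but close to it. The jaws would pull it square, so a few degrees of tool tilt the same way (tool y rising towards drive +y, now +0.032) would help. I'll see how the tilt drifts with fast vertical strokes in free space.

Call:
{"op": "servo_tool", "data": {"deltas": [{"dp": [0.3, -4, 2.5], "twist": 0, "gripper": 4.5}, {"dp": [0.3, -4, 2.5], "twist": 0, "gripper": 4.5}, {"dp": [0.3, -4, 2.5], "twist": 0, "gripper": 4.5}, {"dp": [0, 0, 0], "twist": 0, "gripper": 4.5}]}}

```text
t: 12.72
ee_pos: [0.5228, 0.0442, 0.4166]
tcp_rot: [[-0.323, 0.946, 0.027], [0.946, 0.323, 0.005], [-0.004, 0.027, -1.0]]
force: [-0.7, -0.2, 0.2]
opening: 0.0454
```

Call:
{"op": "servo_tool", "data": {"deltas": [{"dp": [0, 0, -6], "twist": 0, "gripper": 4.5}, {"dp": [0, 0, 0], "twist": 0, "gripper": 4.5}, {"dp": [0, 0, 6], "twist": 0, "gripper": 4.5}, {"dp": [0, 0, 0], "twist": 0, "gripper": 4.5}]}}

```text
t: 13.22
ee_pos: [0.5231, 0.0471, 0.4187]
tcp_rot: [[-0.326, 0.945, 0.027], [0.945, 0.326, 0.007], [-0.002, 0.028, -1.0]]
force: [0.9, 0.4, 0.4]
opening: 0.045
```

Call:
{"op": "servo_tool", "data": {"deltas": [{"dp": [0, 0, -6], "twist": 0, "gripper": 4.5}, {"dp": [0, 0, 2], "twist": 0, "gripper": 4.5}, {"dp": [0, 0, 2], "twist": 0, "gripper": 4.5}, {"dp": [0, 0, 2], "twist": 0, "gripper": 4.5}]}}

```text
t: 13.72
ee_pos: [0.5242, 0.0499, 0.4289]
tcp_rot: [[-0.33, 0.943, 0.034], [0.944, 0.33, 0.007], [-0.005, 0.035, -0.999]]
force: [1.4, 1.0, 0.2]
opening: 0.0449
```

Call:
{"op": "servo_tool", "data": {"deltas": [{"dp": [0, 0, -6], "twist": 0, "gripper": 4.5}, {"dp": [0, 0, 2], "twist": 0, "gripper": 4.5}, {"dp": [0, 0, 2], "twist": 0, "gripper": 4.5}, {"dp": [0, 0, -6], "twist": 0, "gripper": 4.5}, {"dp": [0, 0, 2], "twist": 0, "gripper": 4.5}, {"dp": [0, 0, 2], "twist": 0, "gripper": 4.5}, {"dp": [0, 0, 2], "twist": 0, "gripper": 4.5}, {"dp": [0, 0, 0], "twist": 0, "gripper": 4.5}]}}

```text
t: 14.72
ee_pos: [0.5296, 0.0534, 0.4487]
tcp_rot: [[-0.334, 0.939, 0.081], [0.942, 0.335, 0.005], [-0.023, 0.078, -0.997]]
force: [0.7, -0.5, -0.2]
opening: 0.0448
```

Call:
{"op": "servo_tool", "data": {"deltas": [{"dp": [6, 0, 0], "twist": 0, "gripper": 4.5}, {"dp": [-2, 0, 0], "twist": 0, "gripper": 4.5}, {"dp": [-2, 0, 0], "twist": 0, "gripper": 4.5}, {"dp": [-2, 0, 0], "twist": 0, "gripper": 4.5}, {"dp": [0, 0, 0], "twist": 0, "gripper": 4.5}]}}

```text
t: 15.35
ee_pos: [0.5326, 0.0546, 0.4513]
tcp_rot: [[-0.336, 0.939, 0.078], [0.942, 0.337, 0.005], [-0.021, 0.076, -0.997]]
force: [1.0, 0.1, -0.1]
opening: 0.045
```

Tilt is now about 0.077 rad (4.4°) in the wanted direction, so I stop there. Moving above the head.

Call:
{"op": "servo_tool", "data": {"deltas": [{"dp": [-0.1, -3.5, -1], "twist": -0.013, "gripper": 4.0}, {"dp": [-0.1, -3.5, -1], "twist": -0.012, "gripper": 4.0}, {"dp": [-0.1, -3.5, -1], "twist": 0, "gripper": 4.0}, {"dp": [-0.1, -3.5, -1], "twist": 0, "gripper": 4.0}, {"dp": [-0.1, -3, -1], "twist": 0, "gripper": 4.0}, {"dp": [0, -1.5, -1], "twist": 0, "gripper": 4.0}, {"dp": [0, 0, 0], "twist": 0, "gripper": 4.0}]}}

```text
t: 16.23
ee_pos: [0.5315, -0.1357, 0.399]
tcp_rot: [[-0.314, 0.945, 0.095], [0.949, 0.315, 0.0], [-0.03, 0.09, -0.996]]
force: [1.1, 0.7, -0.5]
opening: 0.0397
```

```bash
cat >>h.py <<'E'
def gp():
    s=env.sense();R=np.array(s['tcp_rot']);g=np.array(s['ee_pos'])+.155*R[:,2];th=-1.252;e=np.array([np.cos(th),np.sin(th)]);n=np.array([-e[1],e[0]])
    d=g[:2]-[.536,-.118];print('t',s['t'],'grasp',g.round(4),'local',(d@e*1e3).round(1),(d@n*1e3).round(1),'yaw err',np.arctan2(R[1,1],R[0,1])-(th+np.pi/2),'tilt',R[2,1],R[2,0],'F',np.round(s['force'],1),s['opening'])
E
python3 -c "
from h import *
gp()"
```

```text
t 16.225 grasp [ 0.5462 -0.1357  0.2447] local 20.0 4.2 yaw err 0.003240468899211757 tilt 0.0899814849206758 -0.02957667969156624 F [ 1.1  0.7 -0.5] 0.03965185914734161
```

Call:
{"op": "servo_tool", "data": {"deltas": [{"dp": [-0.6, 0.3, -2.5], "twist": 0, "gripper": 4.0}, {"dp": [0, 0, -2.5], "twist": 0, "gripper": 4.0}, {"dp": [0, 0, -2.5], "twist": 0, "gripper": 4.0}, {"dp": [0, 0, -2], "twist": 0, "gripper": 4.0}, {"dp": [0, 0, -0.8], "twist": 0, "gripper": 4.0}, {"dp": [0, 0, 0], "twist": 0, "gripper": 4.0}]}}

```text
t: 16.98
ee_pos: [0.5283, -0.1275, 0.2988]
tcp_rot: [[-0.319, 0.942, 0.104], [0.947, 0.321, -0.0], [-0.033, 0.098, -0.995]]
force: [0.1, 0.3, -0.1]
opening: 0.0402
```

```bash
python3 - <<'E'
from h import *
gp()
c=cam('scene');t=cam('top')
cv2.imwrite('pics/c7.png',np.hstack([cv2.normalize(cv2.resize(x['img'][b:b+h,a:a+w,::-1],(400,500),interpolation=cv2.INTER_CUBIC),None,0,255,cv2.NORM_MINMAX) for x,a,b,w,h in((c,212,170,56,70),(t,130,140,56,70))]))
E
```

```text
t 16.975 grasp [ 0.5444 -0.1275  0.1447] local 11.7 5.0 yaw err 0.009690724270054074 tilt 0.0981788791403395 -0.03341517692124658 F [ 0.1  0.3 -0.1] 0.040174976252153154
```

View pics/c7.png

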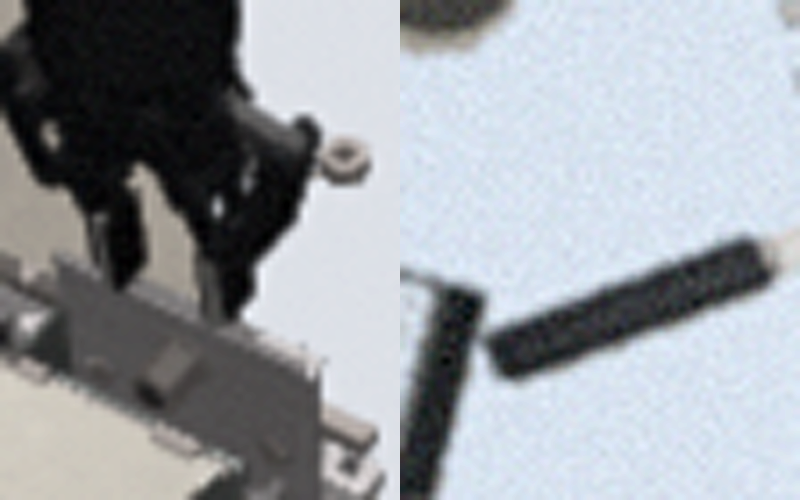

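Scene crop: fingertips at about (120,283) and (225,318) above the gap, head at (165,370). Top crop: the blade handle lies free, from (495,355) to (770,265). Next I check the forward-kinematics fingertips against the picture.

```bash
python3 - <<'E'
from h import *
c=load('scene');s=env.sense();R=np.array(s['tcp_rot']);p=np.array(s['ee_pos'])
def proj(c,p):
    q=np.linalg.inv(c['pose'])@np.append(p,1);K=c['K'];return K[0,2]+K[0,0]*q[0]/-q[2],K[1,2]-K[1,1]*q[1]/-q[2]
for y in(-.024,0,.024):
    u,v=proj(c,p+R[:,2]*.170+R[:,1]*y);print((u+.5-212)*7.143,(v+.5-170)*7.143)
t=load('top');P=pts(t)[150:205,130:200].reshape(-1,3);m=(P[:,2]>.013)&(P[:,2]<.035)&(P[:,1]<.33);print(m.sum(),np.percentile(P[m][:,2],[5,50,95]))
E
```

```text
121.28714384608534 275.3162737756271
172.70702694207785 294.7167247314631
225.24518368325096 314.53909444133484
370 [0.01369111 0.02121226 0.02534074]
```

Call:
{"op": "servo_tool", "data": {"deltas": [{"dp": [-0.4, -0.5, 0], "twist": -0.008, "gripper": 4.0}, {"dp": [0, 0, 0], "twist": 0, "gripper": 4.0}]}}

```text
t: 17.32
ee_pos: [0.5248, -0.1333, 0.3017]
tcp_rot: [[-0.311, 0.944, 0.108], [0.95, 0.313, -0.003], [-0.037, 0.102, -0.994]]
force: [0.4, 0.8, -1.0]
opening: 0.0399
```

```bash
python3 -c "
from h import *
gp()"
```

```text
t 17.325 grasp [ 0.5416 -0.1338  0.1476] local 16.8 0.4 yaw err 0.001331312970730969 tilt 0.10184378913344276 -0.03705061082135161 F [ 0.4  0.8 -1. ] 0.03991335477385664
```

Call:
{"op": "servo_tool", "data": {"deltas": [{"dp": [-0.25, 0.1, -1.3], "twist": 0, "gripper": 4.0}, {"dp": [-0.05, 0, -1.3], "twist": 0, "gripper": 4.0}, {"dp": [0, 0, -1], "twist": 0, "gripper": 4.0}, {"dp": [0, 0, 0], "twist": 0, "gripper": 4.0}]}}

```text
t: 17.82
ee_pos: [0.521, -0.1324, 0.2626]
tcp_rot: [[-0.31, 0.945, 0.107], [0.95, 0.312, -0.003], [-0.036, 0.101, -0.994]]
force: [0.1, -0.6, -0.1]
opening: 0.0399
```

```bash
python3 -c "
from h import *
gp()"
```

```text
t 17.825 grasp [ 0.5376 -0.1328  0.1085] local 14.5 -3.1 yaw err 0.00041643557676024345 tilt 0.10096364687988303 -0.03609186795646905 F [ 0.1 -0.6 -0.1] 0.039945623469349927
```

Call:
{"op": "servo_tool", "data": {"deltas": [{"dp": [0.24, 0.05, -1.2], "twist": 0, "gripper": 4.0}, {"dp": [0, 0, -1.2], "twist": 0, "gripper": 4.0}, {"dp": [0, 0, -0.8], "twist": 0, "gripper": 3.6}, {"dp": [0, 0, 0], "twist": 0, "gripper": 3.2}]}}

```text
t: 18.32
ee_pos: [0.5239, -0.1321, 0.2282]
tcp_rot: [[-0.311, 0.944, 0.108], [0.95, 0.313, -0.004], [-0.037, 0.101, -0.994]]
force: [0.5, -0.6, -0.1]
opening: 0.0321
```

```bash
python3 -c "
from h import *
gp()"
```

```text
t 18.325 grasp [ 0.5406 -0.1326  0.0741] local 15.3 -0.3 yaw err 0.0011021709720187567 tilt 0.10113654161284043 -0.03712499853237953 F [ 0.5 -0.6 -0.1] 0.03207168205533503
```

Well placed: local (15.3, -0.3), z 0.074, no contact. I close in small steps and watch the force.

Call:
{"op": "servo_tool", "data": {"deltas": [{"dp": [0, 0, 0], "twist": 0, "gripper": 2.6}, {"dp": [0, 0, 0], "twist": 0, "gripper": 2.4}, {"dp": [0, 0, 0], "twist": 0, "gripper": 2.3}]}}

```text
t: 18.7
ee_pos: [0.5241, -0.1321, 0.229]
tcp_rot: [[-0.31, 0.944, 0.109], [0.95, 0.312, -0.004], [-0.037, 0.102, -0.994]]
force: [-0.7, 1.1, -0.4]
opening: 0.023
```

```bash
python3 -c "
from h import *
for k in range(3): env.read_camera('top');gp()"
```

```text
t 18.75 grasp [ 0.541  -0.1326  0.0749] local 15.5 0.2 yaw err 0.0005991143777687169 tilt 0.10223960648550505 -0.03731779772555148 F [0.4 0.1 0.4] 0.022927472768559796
t 18.8 grasp [ 0.541  -0.1326  0.0749] local 15.4 0.2 yaw err 0.0007010347807333561 tilt 0.10216573322042576 -0.03734047420279673 F [-0.5 -0.6  0. ] 0.023012817109647386
t 18.85 grasp [ 0.5409 -0.1326  0.0748] local 15.4 0.1 yaw err 0.0006811008850912126 tilt 0.10200034584136906 -0.03719350607825519 F [ 0.2 -0.   0. ] 0.02321290319826493
```

Call:
{"op": "servo_tool", "data": {"deltas": [{"dp": [0, 0, 0], "twist": 0, "gripper": 2.15}, {"dp": [0, 0, 0], "twist": 0, "gripper": 2.1}]}}

```text
t: 19.1
ee_pos: [0.5238, -0.1322, 0.2288]
tcp_rot: [[-0.311, 0.944, 0.107], [0.95, 0.313, -0.004], [-0.037, 0.101, -0.994]]
force: [-0.9, -0.3, -0.6]
opening: 0.0214
```

```bash
python3 -c "
from h import *
for k in range(4): env.read_camera('top');gp()"
```

```text
t 19.15 grasp [ 0.5404 -0.1328  0.0747] local 15.4 -0.4 yaw err 0.0010096702262570312 tilt 0.1007487111527281 -0.037092533622175794 F [-2.8 -1.6  1.1] 0.021137771599789756
t 19.2 grasp [ 0.5404 -0.1327  0.0747] local 15.4 -0.4 yaw err 0.0010661087693097926 tilt 0.10067120635936778 -0.03701805313025817 F [-2.  -0.7  0.6] 0.021102650578033646
t 19.25 grasp [ 0.5404 -0.1327  0.0747] local 15.4 -0.4 yaw err 0.0011052449711687617 tilt 0.1007009449884938 -0.03706370897866736 F [-1.5 -0.7  1.2] 0.020912939337683695
t 19.3 grasp [ 0.5404 -0.1328  0.0747] local 15.4 -0.4 yaw err 0.001083315303736787 tilt 0.10068534936250804 -0.037061713359731026 F [-2.3 -1.4  0.4] 0.02125447669943566
```

A light contact on the -y side finger (about 2.5 N). I nudge the tool 0.7 mm towards -y, then close.

Call:
{"op": "servo_tool", "data": {"deltas": [{"dp": [-0.07, -0.02, 0], "twist": 0, "gripper": 2.1}, {"dp": [0, 0, 0], "twist": 0, "gripper": 2.0}]}}

```text
t: 19.55
ee_pos: [0.5232, -0.1323, 0.2289]
tcp_rot: [[-0.31, 0.944, 0.108], [0.95, 0.313, -0.004], [-0.037, 0.101, -0.994]]
force: [-1.1, -1.4, 0.5]
opening: 0.0201
```

```bash
python3 -c "
from h import *
for k in range(4): env.read_camera('top');gp()"
```

```text
t 19.6 grasp [ 0.5399 -0.1329  0.0747] local 15.4 -0.9 yaw err 0.000796233645923794 tilt 0.10134258046139465 -0.03709302539474091 F [-1.7 -0.6 -0.2] 0.019964340548425028
t 19.65 grasp [ 0.5399 -0.1329  0.0748] local 15.4 -0.9 yaw err 0.0008382660360334859 tilt 0.10138896688709513 -0.03709843612312989 F [-2.4 -0.7  0.6] 0.019909757763890985
t 19.7 grasp [ 0.5399 -0.1329  0.0748] local 15.4 -0.9 yaw err 0.0007697942025308713 tilt 0.10137791624207453 -0.037074838249120674 F [-1.8 -0.2  0.6] 0.020079457056669164
t 19.75 grasp [ 0.54   -0.1329  0.0748] local 15.4 -0.9 yaw err 0.0007564058916589289 tilt 0.10144582362456046 -0.037101549027029584 F [-1.4 -0.5  0.8] 0.019805451019884603
```

Call:
{"op": "servo_tool", "data": {"deltas": [{"dp": [-0.05, -0.015, 0], "twist": 0, "gripper": 1.95}, {"dp": [0, 0, 0], "twist": 0, "gripper": 1.7}, {"dp": [0, 0, 0], "twist": 0, "gripper": 1.2}, {"dp": [0, 0, 0], "twist": 0, "gripper": 1.0}, {"dp": [0, 0, 0], "twist": 0, "gripper": 1.0}, {"dp": [0, 0, 0], "twist": 0, "gripper": 1.0}]}}

```text
t: 20.5
ee_pos: [0.5229, -0.1324, 0.229]
tcp_rot: [[-0.31, 0.944, 0.109], [0.95, 0.313, -0.003], [-0.037, 0.102, -0.994]]
force: [-0.6, -0.7, 1.2]
opening: 0.0176
```

```bash
python3 - <<'E'
from h import *
for k in range(3): env.read_camera('top');gp()
print(env.sense()['wrist_torque'])
cover();t=cam('top');P=pts(t)[150:205,130:220].reshape(-1,3);m=(P[:,2]>.015)&(P[:,2]<.035)&(P[:,1]<.33);print('handle z',m.sum(),np.percentile(P[m][:,2],[5,50,95]))
P0=pts(dict(np.load('top.npz')))
c=load('scene')
cv2.imwrite('pics/c8.png',np.hstack([cv2.normalize(cv2.resize(x['img'][b:b+h,a:a+w,::-1],(400,450),interpolation=cv2.INTER_CUBIC),None,0,255,cv2.NORM_MINMAX) for x,a,b,w,h in((c,205,165,64,72),(t,125,120,96,108))]))
E
```

```text
t 20.55 grasp [ 0.5397 -0.133   0.075 ] local 15.4 -1.1 yaw err 0.0007789318249740163 tilt 0.10236067269588371 -0.03734779244950687 F [-1.6 -0.8  1.4] 0.01784892331793042
t 20.6 grasp [ 0.5397 -0.133   0.0749] local 15.4 -1.2 yaw err 0.0007664309053748153 tilt 0.10229495220931269 -0.03728860960914297 F [-0.8  0.3  1.4] 0.01826457622568408
t 20.65 grasp [ 0.5397 -0.133   0.075 ] local 15.4 -1.1 yaw err 0.0007783026406782412 tilt 0.10238441739158194 -0.037359868569167454 F [-1.4 -1.5  0.6] 0.017927973325601185
[-0.04397539  0.22244851  0.00421474]
cover n 838 ang pct [0.54 0.99 2.74 2.79 2.81]
handle z 333 [0.01604198 0.02164174 0.02538867]
```

View pics/c8.png

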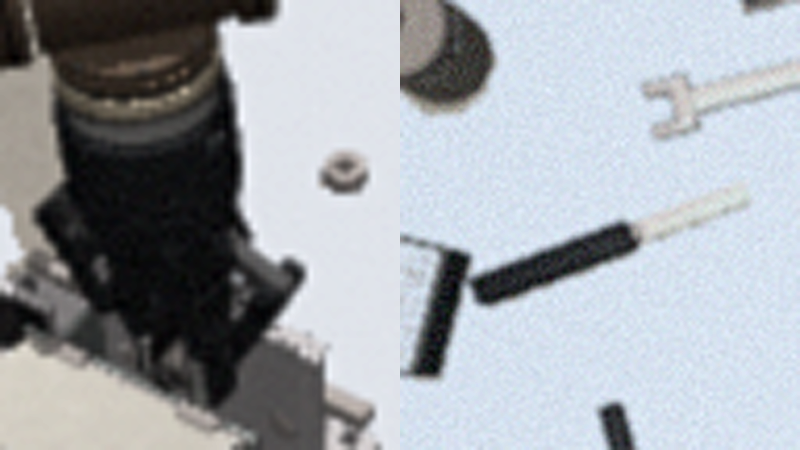

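Scene crop: the fingers are closed on the head at about (185,370). Top crop: the blade lies flat from (475,290) to (748,190), clear of the tip box. The opening reads 17.8 mm (the 20 mm handle read 18.5 mm), so the pads lie on the 19 mm flats. Handing in.

```bash
python3 -c "
from h import *
print(env.hand_in());gp()"
```

```text
the job is handed in; nothing more can be done
None
the job is handed in; nothing more can be done
```

I levered the cover up with the pry blade and threw it back, laid the blade on the bench where it had been, and handed in while gripping the hex head. The clock read about 20.7 s of the 58 s allowed. No verdict is reported, so these are my own last checks:

- **Cover:** open at about 2.79 rad, above the 2.5 needed.
- **Blade:** the handle's top measured about 22 mm above the bench, which fits it lying flat. It is let go and clear of the box beside it.
- **Grip:** the fingers closed to 17.8 mm on the 19 mm flats, at the fixed half-grip setting of about 60 N. The grasp point is about 3 mm from the estimated centre of the head, and the side force is under 2 N.
- **Bystanders:** none was touched as far as the pictures show; I did not measure their positions again.

**Least certain:** the bolt's angle was not measured after the grip. Before it, the two cameras put the bolt at about +10 to 12°. I let the tool build up about 5.8° of tilt the same way, so squaring up on the flats should turn it only about 5° (1 mm at the corner), against the 13° (2.5 mm) limit.

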